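# Sweep the tube caps into the tray

## Task

Clear the loose tube caps from the lab bench: with the fingertips, gently sweep the three orange caps along the bench top through the open side of the blue tray, until all three lie flat and wholly inside it. Only push them: do not pinch, lift or tip them, press hard on them or jam them against the tray. Leave the two amber vials, the beaker, the flask, the pen cup and the culture dish standing undisturbed where they are.

Things in the scene. Friction and masses are not known exactly. Their poses are not given: they have to be found in the camera images.
- cap_a: loose orange screw cap of a sample tube, a closed flat disc 34 mm in diameter and 14 mm high with fine ribs round its rim, about 16 g, lying flat on the white bench and sliding easily; origin at the centre of its underside, z up; the three caps are alike
- cap_b: loose orange screw cap of a sample tube, a closed flat disc 34 mm in diameter and 14 mm high with fine ribs round its rim, about 16 g, lying flat on the white bench and sliding easily; origin at the centre of its underside, z up; the three caps are alike
- cap_c: loose orange screw cap of a sample tube, a closed flat disc 34 mm in diameter and 14 mm high with fine ribs round its rim, about 16 g, lying flat on the white bench and sliding easily; origin at the centre of its underside, z up; the three caps are alike
- tray: blue tray fixed to the bench: walls on three sides (25 mm high, 5 mm thick), no wall or lip on the fourth; floor flush with the bench, so caps slide straight in. Inside 220 mm wide (x), 130 mm deep (y). Origin at the centre of the floor, bench height; +y points out of the open mouth, which is at y = +65 mm; inner face of the back wall y = -65 mm, of the side walls x = +-110 mm
- vial_a: amber glass vial with white screw cap, 27 mm in diameter and 55 mm tall, standing loose on the bench among the caps; a bystander; origin at the centre of its underside, z up
- vial_b: amber glass vial with white screw cap, 27 mm in diameter and 55 mm tall, standing loose on the bench among the caps; a bystander; origin at the centre of its underside, z up
- beaker: empty glass beaker, 70 mm in diameter and 90 mm tall, loose; a bystander; origin at the centre of its underside, z up
- flask: stoppered greenish glass flask with a round body 70 mm in diameter and a thin neck, 150 mm tall, loose; a bystander; origin at the centre of its underside, z up
- pen_cup: grey cup full of coloured marker pens, 70 mm in diameter, about 125 mm tall with the pens, loose; a bystander; origin at the centre of its underside, z up
- dish: closed culture dish, clear with a yellow disc on top, 92 mm in diameter and 17 mm high, loose; a bystander; origin at the centre of its underside, z up

How it is judged:
By the outcome, as a careful person would: the job done as asked, in the order asked, and still so for the second after the job is handed in, with the robot touching nothing.
It also fails if it takes over 58 s, if anything falls off the work surface, if the arm or the gripper's body presses on something with over 40 N, if the wrist force passes 120 N, or if a joint passes its speed limit or range.

## Robot

A 7-joint arm with a two-finger parallel gripper is mounted at the origin on the work surface. World frame = base frame: x ahead of the robot, y to its left, z up, the work surface at z = 0. Lengths are in m, angles in rad, forces in N, time in s.
With the tool pointing down it reaches from about 0.425 to 0.925 m from the base axis. Payload 6.8 kg.
Tool frame: the origin (TCP) lies on the mounting face of the last link; the fingertips stand 173 mm ahead of it and the grasp point (between the pads) lies 155 mm ahead of it; z points along the fingers, y is the line along which they close (so a half turn about z gives the same grasp; the last joint's range is limited). The gripper opens to 85 mm and grips with 20 to 120 N. Pads are 22 mm wide; open, the fingers measure 114 mm over their backs; the gripper's body (76 mm by 85 mm) begins 54 mm behind the grasp point. The pads swing forward as they close: fully open they stand 13 mm farther back than shut.
Start: joints at [-1.408, 0.477, 0.022, 1.555, -0.011, 1.109, -0.083], TCP at [0.181, 0.65, 0.405] pointing down, gripper open.
Joint ranges: [-2.96, 2.96], [-0.34, 2.1], [-1.41, 1.46], [0.24, 2.44], [-1.37, 4.51], [0.17, 1.92], [-2.96, 2.96]. Speed limits (rad/s): [2.39, 2.39, 3.14, 3.14, 3.14, 3.14, 3.14].

## Interface

Orientations are given as a rotation vector (axis times angle).
In Python, from bench import r gives the robot as it stands.
- The arm moves only by the tool arm_command, never from a script. Its argument "plan" is a list of rows, each an object of numbers: "claw": the closure, from 0 (fully open) to 1 (shut); "tx", "ty", "tz": the shift along the tool's x, y, z in m; "ax", "ay", "az": the turn, a rotation vector about the tool's x, y, z in degrees. A call has exactly 10 rows; each row shifts and turns the commanded pose from where the row before left it, along the tool's axes as they then stand; what a row does not reach is not made up. A row lasts 1/12 s, in which the tool goes at most 41.7 mm and 7.16 degrees, less where a joint would pass 70% of its speed; a pose out of reach is approached as far as the arm can. A call is refused whole if a number of a shift passes 0.0417 or a number of a turn 7.16, either way. A call with a gripper value outside its range is refused whole. The fingers move at their own pace and stop on an object; "squeeze" is the grip in N (left out, the last holds). Time passes only in rows, so rows that do not move let the fingers close, or fill a call up. It gives the time, the measured TCP pose, the force, the opening and the grip force at its end, in the units of the state.
- r.get_obs(): the state, without advancing time (a new reading comes with each control period).
- r.grab_frame(name): name is "side" or "top"; returns the picture (420x560x3 uint8, red, green, blue); there is no depth.
- r.camera_model(name): a dict with "fx", "fy", "cx", "cy" (pixels), "k1" (the pictures are not rectified: a ray, as slopes to the right and down, at radius r is drawn at 1 + k1 r^2 times it, then the intrinsics apply), "position" and "orientation" of the camera in the world. Camera axes: x right, y up, looking along -z (the intrinsics and any distortion apply to the point x, -y, -z); pixel columns grow to the right and rows downward; lengths in m; the calibration is good to about 2 mm. A picture is of the moment at which its call begins. camera_model takes no time and is no camera call.
- r.hand_in(): hands the job in; it is judged then, once.
Trained networks look in the newest picture that a camera, given by its name, has taken for a name from the list of things; names that differ only in an ending like _2 or _b are one class to them, and where a whole thing is asked for, a point or a joint stands for the part that bears it (a point fixed in the world has none). Each returns a list of dicts, best first, with "confidence" (0 to 1); they miss things now and then, are a little off and sometimes report something else, mostly with a low value. They report only what shows in the picture. A call takes as long as a camera call.
- r.boxes_of(target, camera): "location" ([x, y, z] in m, in the coordinates of the camera as it stood for that picture, good to about 4 mm: the middle of the surface that is visible of it).
- r.tip_of(target, camera): "location" ([x, y, z] in m, in the coordinates of the camera as it stood for that picture, good to about 4 mm: a listed point, or the origin of a listed thing).
The state is a dict: "clock": time; "joints": joint angles; "qvel": joint speeds; "tau": joint torques, N m; "tcp_pos": TCP position; "orientation": TCP orientation; "contact_force": force on the tool from outside, world axes, zero at the start; "moment": the same for the moment, N m; "grip_width": finger opening in m; "gripper_force": force on a finger pad.
Only numpy, scipy, OpenCV 4.12 (cv2) and the standard library are available. Lean on these libraries where they do the work, as an engineer would, in place of code of your own. Each camera call takes 0.05 s, during which the arm holds its last target. There are 200 camera calls.

## Working session

There is one attempt and no reset: what is moved stays moved. The work goes in short steps, Python scripts to look and compute and a tool call to move; the robot and the scene stay as the last step left them, time stands still between calls to the robot, and variables do not carry over. Pictures are saved under pics/ and viewed, at most 10 in all, crops included, and the job is handed in when it is done.

Besides the shell and the picture viewer there is one more tool, called after "Emit:" as name(argument=value, ...) on one line, values as JSON. arm_command: Moves the arm, as the interface text tells. Its arguments: {"type":"object","properties":{"plan":{"type":"array","items":{"type":"object","properties":{"claw":{"type":"number"},"tx":{"type":"number"},"ty":{"type":"number"},"tz":{"type":"number"},"ax":{"type":"number"},"ay":{"type":"number"},"az":{"type":"number"}}}},"squeeze":{"type":"number"}},"required":["plan"]}

```bash
mkdir -p pics
cat > h.py <<'E'
import numpy as np, cv2
from scipy.spatial.transform import Rotation as R
from bench import r
def cam(n):
    m=r.camera_model(n); o=np.array(m["orientation"],float)
    M=R.from_rotvec(o).as_matrix() if o.shape==(3,) else (o if o.shape==(3,3) else None)
    return m,M,np.array(m["position"])
def toworld(n,p):
    m,M,c=cam(n); return M@np.array(p)+c
def pix2w(n,u,v,z):
    m,M,c=cam(n)
    d=np.array([(u-m["cx"])/m["fx"],(v-m["cy"])/m["fy"]]);s=d.copy()
    for _ in range(20): s=d/(1+m["k1"]*(s@s))
    w=M@np.array([s[0],-s[1],-1]); return c+w*(z-c[2])/w[2]
def save(n,f):
    im=r.grab_frame(n); cv2.imwrite("pics/"+f,im[:,:,::-1]); return im
E
python3 - <<'E'
from h import *
for n in("top","side"):
    save(n,n+"0.png"); print(n,r.camera_model(n))
for t in("cap_a","tray","vial_a","beaker","flask","pen_cup","dish"):
    print(t,[(np.round(toworld("top",d["location"]),3).tolist(),round(d["confidence"],2)) for d in r.tip_of(t,"top")])
o=r.get_obs();print(o["clock"],o["tcp_pos"],o["orientation"],o["grip_width"])
E
```

```text
top {'fx': 489.6276911645296, 'fy': 489.6276911645296, 'cx': 274.61222503577477, 'cy': 207.38634788687585, 'k1': -0.14493041365242015, 'position': array([0.42012981, 0.09286805, 1.37055923]), 'orientation': array([ 0.09171131, -0.08063147, -1.58271735])}
side {'fx': 458.5948187640247, 'fy': 458.5948187640247, 'cx': 278.56000323548153, 'cy': 212.347508466533, 'k1': 0.016933718466931466, 'position': array([0.2210023 , 0.78061957, 0.62858596]), 'orientation': array([ 0.26658128, -1.23388879, -2.40303797])}
cap_a [([0.533, 0.138, 0.001], 0.58), ([0.636, 0.05, 0.002], 0.5), ([0.447, 0.132, 0.001], 0.43)]
tray [([0.582, -0.224, -0.003], 0.62), ([0.751, -0.036, -0.002], 0.6)]
vial_a [([0.377, -0.033, -0.003], 0.54), ([0.533, 0.235, 0.003], 0.53)]
beaker [([0.509, 0.43, 0.001], 0.7)]
flask [([0.649, 0.415, 0.003], 0.83)]
pen_cup [([0.349, 0.436, -0.0], 0.97)]
dish [([0.448, 0.133, 0.001], 0.51), ([0.64, 0.054, 0.0], 0.25)]
0.45 [0.18056657 0.65038788 0.40463825] [-4.24142518e-01 -3.11279384e+00  1.76098747e-04] 0.0855872773571601
```

View pics/top0.png

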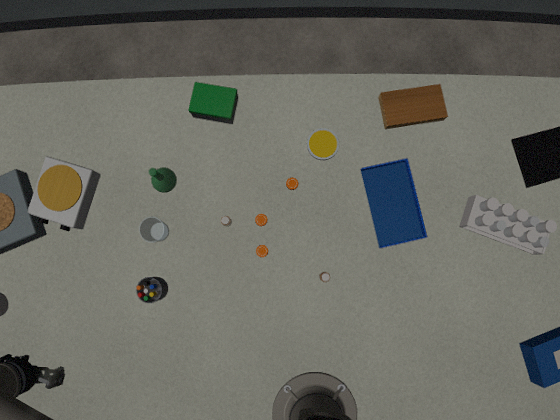

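View pics/side0.png

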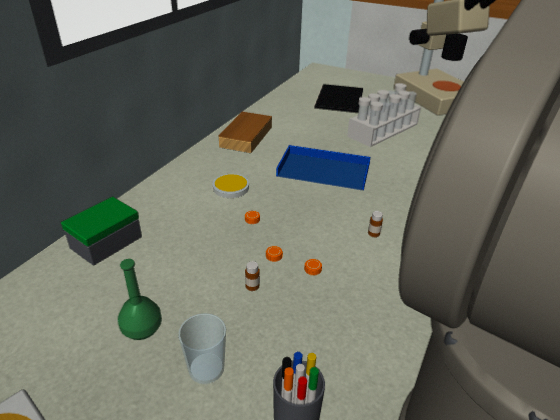

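The top view shows the caps at about (292,183), (261,220) and (262,251), and the vials at (226,221) and (325,277). The dish is at (322,145). The tray spans (361,168) to (427,237), with its open side facing the caps. Next I'll get refined positions.

```bash
cat >> h.py <<'E'
def caps(im=None,n="top"):
    im=r.grab_frame(n) if im is None else im
    h=cv2.cvtColor(im,cv2.COLOR_RGB2HSV)
    m=cv2.inRange(h,(5,170,120),(16,255,255))
    k,l,s,c=cv2.connectedComponentsWithStats(m)
    return [(np.round(pix2w(n,*c[i],0.012)[:2],4).tolist(),int(s[i][4]),c[i].round(1).tolist()) for i in range(1,k) if s[i][4]>25]
E
python3 - <<'E'
from h import *
im=cv2.imread("pics/top0.png")[:,:,::-1].copy()
for c in caps(im): print(c)
h=cv2.cvtColor(im,cv2.COLOR_RGB2HSV)
m=cv2.inRange(h,(100,130,60),(125,255,255));m[:,:340]=0;m[:,450:]=0
cn=max(cv2.findContours(m,0,2)[0],key=cv2.contourArea)
q=cv2.approxPolyDP(cn,6,True)[:,0]
for p in q: print(p,pix2w("top",*p,0.025)[:2].round(4),pix2w("top",*p,0.)[:2].round(4))
for nm,p,z in(("vialb",(226,220.5),.055),("viala",(325,277),.055),("dish",(322.5,145),.017)): print(nm,pix2w("top",*p,z)[:2].round(4))
c=cv2.resize(im[130:290,200:440],None,fx=3.3,fy=3.3,interpolation=cv2.INTER_CUBIC)
cv2.imwrite("pics/crop.png",c[:,:,::-1])
o=r.get_obs();print(R.from_rotvec(o["orientation"]).as_matrix().round(3))
E
```

```text
([0.6374, 0.0531], 83, [291.5, 183.1])
([0.5361, 0.1398], 84, [261.0, 219.5])
([0.4501, 0.1391], 87, [261.6, 250.5])
[407 159] [ 0.7004 -0.2743] [ 0.7056 -0.2811]
[361 169] [ 0.6729 -0.142 ] [ 0.6776 -0.1463]
[380 247] [ 0.4542 -0.1877] [ 0.4548 -0.1929]
[426 236] [ 0.4822 -0.3186] [ 0.4833 -0.3262]
vialb [0.5311 0.233 ]
viala [ 0.3759 -0.0309]
dish [ 0.7447 -0.0364]
[[-0.964  0.268 -0.   ]
 [ 0.268  0.964 -0.   ]
 [ 0.    -0.    -1.   ]]
```

View pics/crop.png

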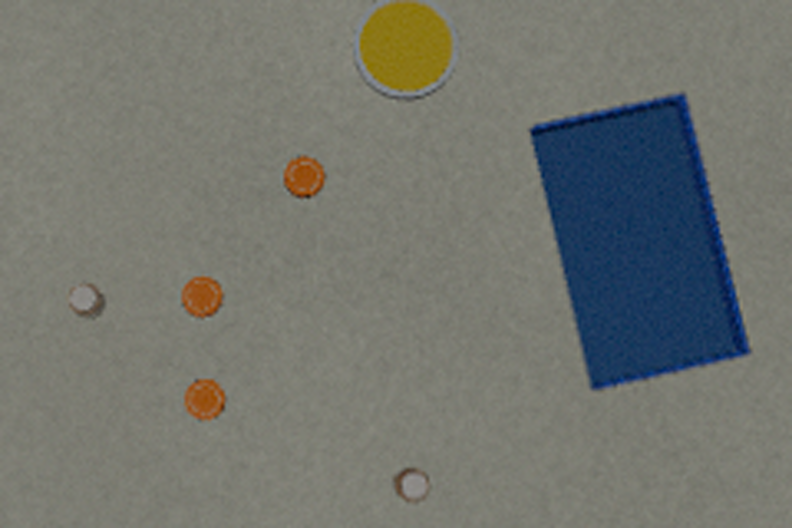

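Emit:
arm_command(plan=[{"az": 6.97, "claw": 0.76}, {"az": 6.97, "claw": 0.76}, {"az": 6.97, "claw": 0.76}, {"az": 6.97, "claw": 0.76}, {"az": 6.97, "claw": 0.76}, {"az": 6.97, "claw": 0.76}, {"az": 6.97, "claw": 0.76}, {"az": 6.97, "claw": 0.76}, {"az": 6.97, "claw": 0.76}, {"claw": 0.76}])

```text
invalid input at $.plan[0]: expected keys claw, tx, ty, tz, ax, ay, az
```

```bash
cat >> h.py <<'E'
T=np.array([.578,-.228]);ex=np.array([.979,.204]);ey=np.array([-.204,.979])
def tf(p): d=np.array(p)[:2]-T; return (d@ex).round(4),(d@ey).round(4)
def st():
    o=r.get_obs(); M=R.from_rotvec(o["orientation"]).as_matrix()
    print(round(o["clock"],2),"tray xy",tf(o["tcp_pos"]),"z",o["tcp_pos"][2].round(4),"yaw",np.degrees(np.arctan2(M[1,0],M[0,0])).round(2),"tilt",M[:,2].round(3),"w",round(o["grip_width"],4),"F",np.round(o["contact_force"],1),"q",np.round(o["joints"],2))
E
python3 -c "
from h import *
st()"
```

```text
0.45 tray xy (np.float64(-0.2099), np.float64(0.941)) z 0.4046 yaw 164.48 tilt [-0. -0. -1.] w 0.0856 F [ 0.3  0.1 -0.3] q [-1.41  0.48  0.02  1.56 -0.01  1.11 -0.08]
```

Emit:
arm_command(plan=[{"claw": 0.76, "tx": 0, "ty": 0, "tz": 0, "ax": 0, "ay": 0, "az": 6.97}, {"claw": 0.76, "tx": 0, "ty": 0, "tz": 0, "ax": 0, "ay": 0, "az": 6.97}, {"claw": 0.76, "tx": 0, "ty": 0, "tz": 0, "ax": 0, "ay": 0, "az": 6.97}, {"claw": 0.76, "tx": 0, "ty": 0, "tz": 0, "ax": 0, "ay": 0, "az": 6.97}, {"claw": 0.76, "tx": 0, "ty": 0, "tz": 0, "ax": 0, "ay": 0, "az": 6.97}, {"claw": 0.76, "tx": 0, "ty": 0, "tz": 0, "ax": 0, "ay": 0, "az": 6.97}, {"claw": 0.76, "tx": 0, "ty": 0, "tz": 0, "ax": 0, "ay": 0, "az": 6.97}, {"claw": 0.76, "tx": 0, "ty": 0, "tz": 0, "ax": 0, "ay": 0, "az": 6.97}, {"claw": 0.76, "tx": 0, "ty": 0, "tz": 0, "ax": 0, "ay": 0, "az": 6.97}, {"claw": 0.76, "tx": 0, "ty": 0, "tz": 0, "ax": 0, "ay": 0, "az": 0}])

```text
clock: 1.28
tcp_pos: [0.1803, 0.6505, 0.4047]
orientation: [1.987, 2.433, 0.0]
contact_force: [-0.7, -0.1, -0.5]
grip_width: 0.0205
gripper_force: 0.0
```

```bash
python3 -c "
from h import *
st()"
```

```text
1.28 tray xy (np.float64(-0.2101), np.float64(0.9412)) z 0.4047 yaw 101.53 tilt [ 0. -0. -1.] w 0.0205 F [-0.7 -0.1 -0.5] q [-1.58  0.49  0.26  1.57 -0.14  1.11 -1.08]
```

Emit:
arm_command(plan=[{"claw": 0.76, "tx": -0.032, "ty": 0.0167, "tz": 0, "ax": 0, "ay": 0, "az": 0}, {"claw": 0.76, "tx": -0.032, "ty": 0.0167, "tz": 0, "ax": 0, "ay": 0, "az": 0}, {"claw": 0.76, "tx": -0.032, "ty": 0.0167, "tz": 0, "ax": 0, "ay": 0, "az": 0}, {"claw": 0.76, "tx": -0.032, "ty": 0.0167, "tz": 0, "ax": 0, "ay": 0, "az": 0}, {"claw": 0.76, "tx": -0.032, "ty": 0.0167, "tz": 0, "ax": 0, "ay": 0, "az": 0}, {"claw": 0.76, "tx": -0.032, "ty": 0.0167, "tz": 0, "ax": 0, "ay": 0, "az": 0}, {"claw": 0.76, "tx": -0.032, "ty": 0.0167, "tz": 0, "ax": 0, "ay": 0, "az": 0}, {"claw": 0.76, "tx": -0.032, "ty": 0.0167, "tz": 0, "ax": 0, "ay": 0, "az": 0}, {"claw": 0.76, "tx": -0.032, "ty": 0.0167, "tz": 0, "ax": 0, "ay": 0, "az": 0}, {"claw": 0.76, "tx": -0.032, "ty": 0.0167, "tz": 0, "ax": 0, "ay": 0, "az": 0}])

```text
clock: 2.12
tcp_pos: [0.4101, 0.3696, 0.405]
orientation: [-1.977, -2.442, -0.001]
contact_force: [0.1, 0.3, 0.3]
grip_width: 0.0202
gripper_force: 0.0
```

Emit:
arm_command(plan=[{"claw": 0.76, "tx": -0.032, "ty": 0.0167, "tz": 0, "ax": 0, "ay": 0, "az": 0}, {"claw": 0.76, "tx": -0.032, "ty": 0.0167, "tz": 0, "ax": 0, "ay": 0, "az": 0}, {"claw": 0.76, "tx": -0.032, "ty": 0.0167, "tz": 0, "ax": 0, "ay": 0, "az": 0}, {"claw": 0.76, "tx": -0.032, "ty": 0.0167, "tz": 0, "ax": 0, "ay": 0, "az": 0}, {"claw": 0.76, "tx": -0.032, "ty": 0.0167, "tz": 0, "ax": 0, "ay": 0, "az": 0}, {"claw": 0.76, "tx": -0.032, "ty": 0.0167, "tz": 0.015, "ax": 0, "ay": 0, "az": 0}, {"claw": 0.76, "tx": -0.032, "ty": 0.0167, "tz": 0.02, "ax": 0, "ay": 0, "az": 0}, {"claw": 0.76, "tx": -0.032, "ty": 0.0167, "tz": 0.02, "ax": 0, "ay": 0, "az": 0}, {"claw": 0.76, "tx": -0.032, "ty": 0.0167, "tz": 0.02, "ax": 0, "ay": 0, "az": 0}, {"claw": 0.76, "tx": -0.029, "ty": 0.0167, "tz": 0.02, "ax": 0, "ay": 0, "az": 0}])

```text
clock: 2.95
tcp_pos: [0.6383, 0.0928, 0.3089]
orientation: [1.978, 2.441, 0.0]
contact_force: [0.5, 0.3, 0.5]
grip_width: 0.0204
gripper_force: 0.0
```

```bash
python3 -c "
from h import *
st()"
```

```text
2.95 tray xy (np.float64(0.1245), np.float64(0.3018)) z 0.3089 yaw 101.97 tilt [ 0.  0. -1.] w 0.0204 F [0.5 0.3 0.5] q [-0.55  0.56  0.43  1.74 -0.29  0.91  0.21]
```

Emit:
arm_command(plan=[{"claw": 0.76, "tx": 0, "ty": 0, "tz": 0.024, "ax": 0, "ay": 0, "az": 0}, {"claw": 0.76, "tx": 0, "ty": 0, "tz": 0.024, "ax": 0, "ay": 0, "az": 0}, {"claw": 0.76, "tx": 0, "ty": 0, "tz": 0.024, "ax": 0, "ay": 0, "az": 0}, {"claw": 0.76, "tx": 0, "ty": 0, "tz": 0.02, "ax": 0, "ay": 0, "az": 0}, {"claw": 0.76, "tx": 0, "ty": 0, "tz": 0.016, "ax": 0, "ay": 0, "az": 0}, {"claw": 0.76, "tx": 0, "ty": 0, "tz": 0.012, "ax": 0, "ay": 0, "az": 0}, {"claw": 0.76, "tx": 0, "ty": 0, "tz": 0.007, "ax": 0, "ay": 0, "az": 0}, {"claw": 0.76, "tx": 0, "ty": 0, "tz": 0.004, "ax": 0, "ay": 0, "az": 0}, {"claw": 0.76, "tx": 0, "ty": 0, "tz": 0, "ax": 0, "ay": 0, "az": 0}, {"claw": 0.76, "tx": 0, "ty": 0, "tz": 0, "ax": 0, "ay": 0, "az": 0}])

```text
clock: 3.78
tcp_pos: [0.6377, 0.0949, 0.1794]
orientation: [1.981, 2.437, 0.001]
contact_force: [0.0, 0.3, 0.8]
grip_width: 0.0206
gripper_force: 0.0
```

```bash
python3 -c "
from h import *
st()
a=save('side','s1.png');b=save('top','t1.png')
c=np.hstack([cv2.resize(a[150:300,160:360],(400,300)),cv2.resize(b[110:260,200:400],(400,300))])
cv2.imwrite('pics/c1.png',c[:,:,::-1])"
```

```text
3.78 tray xy (np.float64(0.1243), np.float64(0.3039)) z 0.1794 yaw 101.79 tilt [ 0.001  0.    -1.   ] w 0.0206 F [0.  0.3 0.8] q [-0.49  0.73  0.35  1.79 -0.37  0.69  0.27]
```

View pics/c1.png

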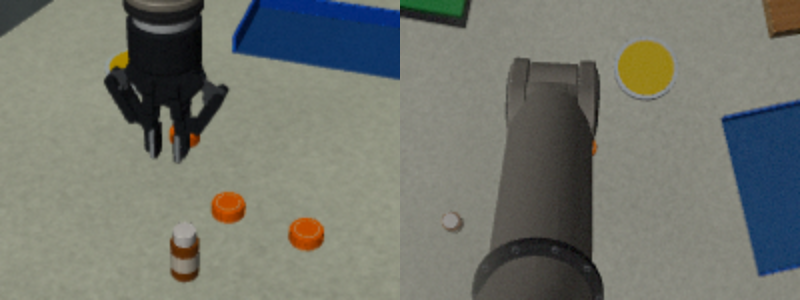

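The left half of c1.png shows the two fingertips just behind cap A, with the cap visible between and beyond them. Nothing else is near, so I'll start pushing.

Emit:
arm_command(plan=[{"claw": 0.76, "tx": -0.005, "ty": -0.0012, "tz": 0.0015, "ax": 0, "ay": 0, "az": 0}, {"claw": 0.76, "tx": -0.005, "ty": -0.0012, "tz": 0.0015, "ax": 0, "ay": 0, "az": 0}, {"claw": 0.76, "tx": -0.005, "ty": -0.0012, "tz": 0, "ax": 0, "ay": 0, "az": 0}, {"claw": 0.76, "tx": -0.006, "ty": -0.0014, "tz": 0, "ax": 0, "ay": 0, "az": 0}, {"claw": 0.76, "tx": -0.008, "ty": -0.0018, "tz": 0, "ax": 0, "ay": 0, "az": 0}, {"claw": 0.76, "tx": -0.01, "ty": -0.0023, "tz": 0, "ax": 0, "ay": 0, "az": 0}, {"claw": 0.76, "tx": -0.012, "ty": -0.0027, "tz": 0, "ax": 0, "ay": 0, "az": 0}, {"claw": 0.76, "tx": -0.013, "ty": -0.003, "tz": 0, "ax": 0, "ay": 0, "az": 0}, {"claw": 0.76, "tx": -0.013, "ty": -0.003, "tz": 0, "ax": 0, "ay": 0, "az": 0}, {"claw": 0.76, "tx": -0.013, "ty": -0.003, "tz": 0, "ax": 0, "ay": 0, "az": 0}])

```text
clock: 4.72
tcp_pos: [0.6352, 0.0004, 0.1757]
orientation: [1.983, 2.436, -0.0]
contact_force: [-0.2, -0.6, 0.1]
grip_width: 0.0205
gripper_force: 0.0
```

```bash
python3 -c "
from h import *
st()
a=save('side','s2.png');print([(c[2],c[1],tf(c[0])) for c in caps(a,'side')])"
```

```text
4.72 tray xy (np.float64(0.1026), np.float64(0.212)) z 0.1757 yaw 101.7 tilt [ 0. -0. -1.] w 0.0205 F [-0.2 -0.6  0.1] q [-0.34  0.72  0.34  1.82 -0.36  0.67  0.41]
[([446.6, 85.6], 179, (np.float64(-0.3291), np.float64(-0.7325))), ([265.3, 200.4], 59, (np.float64(0.1075), np.float64(0.1979))), ([273.5, 253.4], 197, (np.float64(0.0374), np.float64(0.3762))), ([312.5, 266.5], 213, (np.float64(-0.0468), np.float64(0.3919))), ([287.8, 378.4], 164, (np.float64(-0.0613), np.float64(0.6482)))]
```

Emit:
arm_command(plan=[{"claw": 0.76, "tx": -0.013, "ty": -0.003, "tz": 0, "ax": 0, "ay": 0, "az": 0}, {"claw": 0.76, "tx": -0.013, "ty": -0.003, "tz": 0, "ax": 0, "ay": 0, "az": 0}, {"claw": 0.76, "tx": -0.013, "ty": -0.003, "tz": 0, "ax": 0, "ay": 0, "az": 0}, {"claw": 0.76, "tx": -0.013, "ty": -0.003, "tz": 0, "ax": 0, "ay": 0, "az": 0}, {"claw": 0.76, "tx": -0.013, "ty": -0.003, "tz": 0, "ax": 0, "ay": 0, "az": 0}, {"claw": 0.76, "tx": -0.013, "ty": -0.003, "tz": 0, "ax": 0, "ay": 0, "az": 0}, {"claw": 0.76, "tx": -0.013, "ty": -0.003, "tz": 0, "ax": 0, "ay": 0, "az": 0}, {"claw": 0.76, "tx": -0.013, "ty": -0.003, "tz": 0, "ax": 0, "ay": 0, "az": 0}, {"claw": 0.76, "tx": -0.013, "ty": -0.003, "tz": 0, "ax": 0, "ay": 0, "az": 0}, {"claw": 0.76, "tx": -0.012, "ty": -0.003, "tz": 0, "ax": 0, "ay": 0, "az": 0}])

```text
clock: 5.6
tcp_pos: [0.6321, -0.1315, 0.1757]
orientation: [1.983, 2.437, -0.0]
contact_force: [-0.1, -0.5, -0.4]
grip_width: 0.0204
gripper_force: 0.0
```

```bash
python3 -c "
from h import *
st()
a=save('side','s3.png');print([(c[2],c[1],tf(c[0])) for c in caps(a,'side')][1:4])
c=cv2.resize(a[110:310,200:400],(600,600));cv2.imwrite('pics/c3.png',c[:,:,::-1])"
```

```text
5.6 tray xy (np.float64(0.0727), np.float64(0.0834)) z 0.1757 yaw 101.73 tilt [ 0. -0. -1.] w 0.0204 F [-0.1 -0.5 -0.4] q [-0.13  0.73  0.33  1.79 -0.35  0.68  0.61]
[([290.8, 175.7], 59, (np.float64(0.0766), np.float64(0.071))), ([273.4, 253.3], 198, (np.float64(0.0378), np.float64(0.376))), ([312.5, 266.6], 213, (np.float64(-0.047), np.float64(0.392)))]
```

View pics/c3.png

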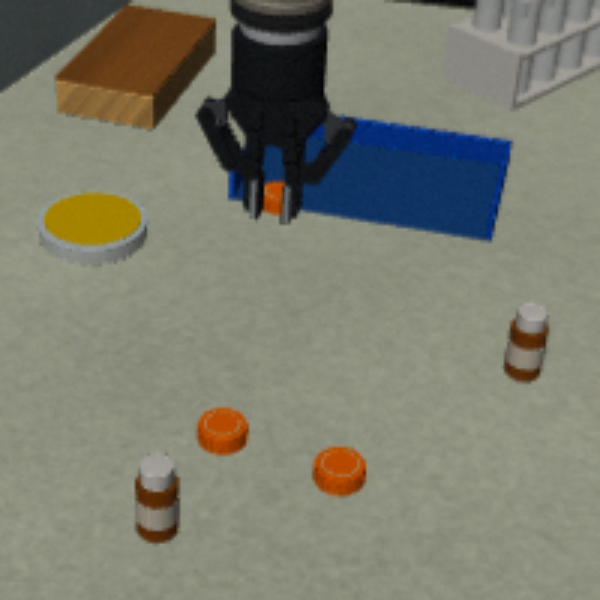

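Emit:
arm_command(plan=[{"claw": 0.76, "tx": -0.012, "ty": -0.0033, "tz": 0, "ax": 0, "ay": 0, "az": 0}, {"claw": 0.76, "tx": -0.012, "ty": -0.0033, "tz": 0, "ax": 0, "ay": 0, "az": 0}, {"claw": 0.76, "tx": -0.012, "ty": -0.003, "tz": 0, "ax": 0, "ay": 0, "az": 0}, {"claw": 0.76, "tx": -0.01, "ty": -0.0025, "tz": 0, "ax": 0, "ay": 0, "az": 0}, {"claw": 0.76, "tx": -0.007, "ty": -0.0018, "tz": 0, "ax": 0, "ay": 0, "az": 0}, {"claw": 0.76, "tx": -0.004, "ty": -0.001, "tz": 0, "ax": 0, "ay": 0, "az": 0}, {"claw": 0.76, "tx": -0.002, "ty": 0, "tz": 0, "ax": 0, "ay": 0, "az": 0}, {"claw": 0.76, "tx": 0.008, "ty": 0, "tz": 0, "ax": 0, "ay": 0, "az": 0}, {"claw": 0.76, "tx": 0.015, "ty": 0, "tz": 0, "ax": 0, "ay": 0, "az": 0}, {"claw": 0.76, "tx": 0.02, "ty": 0, "tz": -0.02, "ax": 0, "ay": 0, "az": 0}])

```text
clock: 6.48
tcp_pos: [0.619, -0.147, 0.1925]
orientation: [-1.98, -2.433, 0.005]
contact_force: [-0.8, 0.4, -0.7]
grip_width: 0.0206
gripper_force: 0.0
```

```bash
python3 -c "
from h import *
st()"
```

```text
6.48 tray xy (np.float64(0.0567), np.float64(0.0709)) z 0.1925 yaw 101.72 tilt [-0.006  0.001 -1.   ] w 0.0206 F [-0.8  0.4 -0.7] q [-0.11  0.7   0.34  1.81 -0.34  0.7   0.62]
```

Emit:
arm_command(plan=[{"claw": 0.76, "tx": 0.02, "ty": 0, "tz": -0.035, "ax": 0, "ay": 0, "az": 0}, {"claw": 0.76, "tx": 0.035, "ty": -0.0024, "tz": -0.035, "ax": 0, "ay": 0, "az": 0}, {"claw": 0.76, "tx": 0.035, "ty": -0.0024, "tz": 0, "ax": 0, "ay": 0, "az": 0}, {"claw": 0.76, "tx": 0.035, "ty": -0.0024, "tz": 0, "ax": 0, "ay": 0, "az": 0}, {"claw": 0.76, "tx": 0.035, "ty": -0.0024, "tz": 0, "ax": 0, "ay": 0, "az": 0}, {"claw": 0.76, "tx": 0.035, "ty": -0.0024, "tz": 0, "ax": 0, "ay": 0, "az": 0}, {"claw": 0.76, "tx": 0.035, "ty": -0.0024, "tz": 0, "ax": 0, "ay": 0, "az": 0}, {"claw": 0.76, "tx": 0.035, "ty": -0.0024, "tz": 0, "ax": 0, "ay": 0, "az": 0}, {"claw": 0.76, "tx": 0.035, "ty": -0.0024, "tz": 0, "ax": 0, "ay": 0, "az": 0}, {"claw": 0.76, "tx": 0.032, "ty": 0, "tz": 0, "ax": 0, "ay": 0, "az": 0}])

```text
clock: 7.32
tcp_pos: [0.5333, 0.1714, 0.26]
orientation: [-1.976, -2.439, -0.0]
contact_force: [0.6, 0.0, -0.4]
grip_width: 0.0207
gripper_force: 0.0
```

```bash
python3 -c "
from h import *
st()
b=save('top','t4.png')
print([(tf(c[0]),c[1],c[2]) for c in caps(b)])
a=save('side','s4.png');print([(c[2],c[1],tf(c[0])) for c in caps(a,'side')])"
```

```text
7.32 tray xy (np.float64(0.0377), np.float64(0.4001)) z 0.26 yaw 101.98 tilt [-0.002  0.001 -1.   ] w 0.0207 F [ 0.6  0.  -0.4] q [-0.72  0.5   0.38  1.97 -0.28  0.72  0.04]
[((np.float64(0.0551), np.float64(0.0017)), 89, [386.4, 184.0])]
[([446.5, 85.7], 187, (np.float64(-0.3287), np.float64(-0.7316))), ([302.6, 165.4], 105, (np.float64(0.0588), np.float64(0.0103))), ([273.5, 253.4], 198, (np.float64(0.0375), np.float64(0.3763))), ([312.6, 266.5], 210, (np.float64(-0.0471), np.float64(0.3918))), ([287.8, 378.3], 165, (np.float64(-0.0613), np.float64(0.6481)))]
```

Cap A is inside the tray at tray coordinates (0.055, 0.002). Next I'll descend behind cap B.

Emit:
arm_command(plan=[{"claw": 0.76, "tx": 0, "ty": 0, "tz": 0, "ax": 0, "ay": 0, "az": 0}, {"claw": 0.76, "tx": 0, "ty": 0, "tz": 0.014, "ax": 0, "ay": 0, "az": 0}, {"claw": 0.76, "tx": 0, "ty": 0, "tz": 0.014, "ax": 0, "ay": 0, "az": 0}, {"claw": 0.76, "tx": 0, "ty": 0, "tz": 0.012, "ax": 0, "ay": 0, "az": 0}, {"claw": 0.76, "tx": 0, "ty": 0, "tz": 0.01, "ax": 0, "ay": 0, "az": 0}, {"claw": 0.76, "tx": 0, "ty": 0, "tz": 0.006, "ax": 0, "ay": 0, "az": 0}, {"claw": 0.76, "tx": 0, "ty": 0, "tz": 0.004, "ax": 0, "ay": 0, "az": 0}, {"claw": 0.76, "tx": 0, "ty": 0, "tz": 0, "ax": 0, "ay": 0, "az": 0}, {"claw": 0.76, "tx": 0, "ty": 0, "tz": 0, "ax": 0, "ay": 0, "az": 0}, {"claw": 0.76, "tx": 0, "ty": 0, "tz": 0, "ax": 0, "ay": 0, "az": 0}])

```text
clock: 8.25
tcp_pos: [0.5363, 0.1671, 0.2006]
orientation: [1.982, 2.437, 0.001]
contact_force: [-0.1, 0.6, 0.2]
grip_width: 0.0208
gripper_force: 0.0
```

```bash
python3 -c "
from h import *
st()"
```

```text
8.25 tray xy (np.float64(0.0397), np.float64(0.3953)) z 0.2006 yaw 101.74 tilt [ 0.001  0.    -1.   ] w 0.0208 F [-0.1  0.6  0.2] q [-0.67  0.59  0.34  1.99 -0.33  0.61  0.09]
```

Emit:
arm_command(plan=[{"claw": 0.76, "tx": 0.005, "ty": -0.001, "tz": 0, "ax": 0, "ay": 0, "az": 0}, {"claw": 0.76, "tx": 0.005, "ty": -0.001, "tz": 0, "ax": 0, "ay": 0, "az": 0}, {"claw": 0.76, "tx": 0, "ty": 0, "tz": 0.009, "ax": 0, "ay": 0, "az": 0}, {"claw": 0.76, "tx": 0, "ty": 0, "tz": 0.009, "ax": 0, "ay": 0, "az": 0}, {"claw": 0.76, "tx": 0, "ty": 0, "tz": 0.006, "ax": 0, "ay": 0, "az": 0}, {"claw": 0.76, "tx": 0, "ty": 0, "tz": 0, "ax": 0, "ay": 0, "az": 0}, {"claw": 0.76, "tx": -0.005, "ty": -0.0005, "tz": 0, "ax": 0, "ay": 0, "az": 0}, {"claw": 0.76, "tx": -0.005, "ty": -0.0005, "tz": 0, "ax": 0, "ay": 0, "az": 0}, {"claw": 0.76, "tx": -0.006, "ty": -0.0006, "tz": 0, "ax": 0, "ay": 0, "az": 0}, {"claw": 0.76, "tx": -0.008, "ty": -0.0008, "tz": 0, "ax": 0, "ay": 0, "az": 0}])

```text
clock: 9.08
tcp_pos: [0.5347, 0.1519, 0.1764]
orientation: [1.982, 2.437, 0.001]
contact_force: [0.4, 0.1, 0.1]
grip_width: 0.0201
gripper_force: 0.0
```

```bash
python3 -c "
from h import *
st()
a=save('side','s5.png');print([(c[2],c[1],tf(c[0])) for c in caps(a,'side')])
c=cv2.resize(a[150:310,200:360],(600,600));cv2.imwrite('pics/c5.png',c[:,:,::-1])"
```

```text
9.08 tray xy (np.float64(0.0351), np.float64(0.3807)) z 0.1764 yaw 101.75 tilt [ 0.001  0.    -1.   ] w 0.0201 F [0.4 0.1 0.1] q [-0.63  0.63  0.31  2.01 -0.35  0.55  0.13]
[([446.5, 85.8], 187, (np.float64(-0.3288), np.float64(-0.7312))), ([302.6, 165.4], 105, (np.float64(0.059), np.float64(0.0108))), ([273.5, 249.8], 98, (np.float64(0.0406), np.float64(0.3652))), ([312.6, 266.5], 216, (np.float64(-0.0472), np.float64(0.3919))), ([287.8, 378.4], 165, (np.float64(-0.0614), np.float64(0.6483)))]
```

View pics/c5.png

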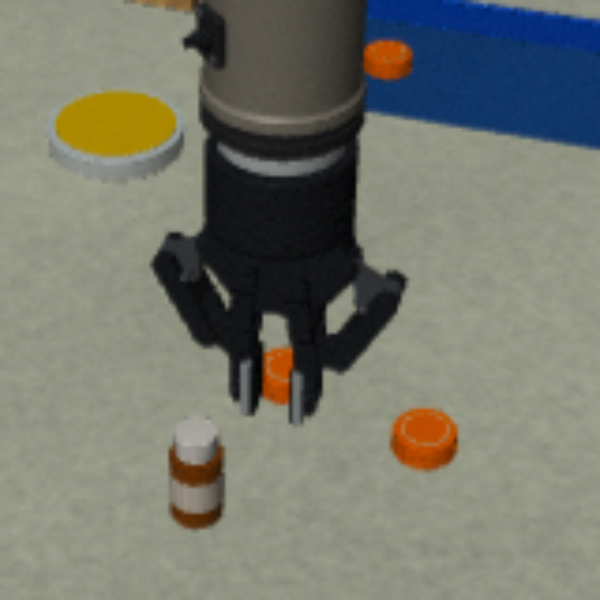

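The picture shows cap B sitting between the fingertips and the vial undisturbed behind. I'll push on.

Emit:
arm_command(plan=[{"claw": 0.76, "tx": -0.01, "ty": -0.001, "tz": 0, "ax": 0, "ay": 0, "az": 0}, {"claw": 0.76, "tx": -0.013, "ty": -0.0012, "tz": 0, "ax": 0, "ay": 0, "az": 0}, {"claw": 0.76, "tx": -0.013, "ty": -0.0012, "tz": 0, "ax": 0, "ay": 0, "az": 0}, {"claw": 0.76, "tx": -0.013, "ty": -0.0012, "tz": 0, "ax": 0, "ay": 0, "az": 0}, {"claw": 0.76, "tx": -0.013, "ty": -0.0012, "tz": 0, "ax": 0, "ay": 0, "az": 0}, {"claw": 0.76, "tx": -0.013, "ty": -0.0012, "tz": 0, "ax": 0, "ay": 0, "az": 0}, {"claw": 0.76, "tx": -0.013, "ty": -0.0012, "tz": 0, "ax": 0, "ay": 0, "az": 0}, {"claw": 0.76, "tx": -0.013, "ty": -0.0012, "tz": 0, "ax": 0, "ay": 0, "az": 0}, {"claw": 0.76, "tx": -0.013, "ty": -0.0012, "tz": 0, "ax": 0, "ay": 0, "az": 0}, {"claw": 0.76, "tx": -0.013, "ty": -0.0012, "tz": 0, "ax": 0, "ay": 0, "az": 0}])

```text
clock: 9.97
tcp_pos: [0.5488, 0.0241, 0.1761]
orientation: [1.983, 2.437, -0.0]
contact_force: [0.3, 0.3, 0.5]
grip_width: 0.0206
gripper_force: 0.1
```

Emit:
arm_command(plan=[{"claw": 0.76, "tx": -0.013, "ty": -0.0012, "tz": 0, "ax": 0, "ay": 0, "az": 0}, {"claw": 0.76, "tx": -0.013, "ty": -0.0012, "tz": 0, "ax": 0, "ay": 0, "az": 0}, {"claw": 0.76, "tx": -0.013, "ty": -0.0012, "tz": 0, "ax": 0, "ay": 0, "az": 0}, {"claw": 0.76, "tx": -0.013, "ty": -0.0012, "tz": 0, "ax": 0, "ay": 0, "az": 0}, {"claw": 0.76, "tx": -0.013, "ty": -0.0012, "tz": 0, "ax": 0, "ay": 0, "az": 0}, {"claw": 0.76, "tx": -0.013, "ty": -0.0012, "tz": 0, "ax": 0, "ay": 0, "az": 0}, {"claw": 0.76, "tx": -0.013, "ty": -0.0012, "tz": 0, "ax": 0, "ay": 0, "az": 0}, {"claw": 0.76, "tx": -0.013, "ty": -0.0012, "tz": 0, "ax": 0, "ay": 0, "az": 0}, {"claw": 0.76, "tx": -0.013, "ty": -0.0012, "tz": 0, "ax": 0, "ay": 0, "az": 0}, {"claw": 0.76, "tx": -0.013, "ty": -0.0012, "tz": 0, "ax": 0, "ay": 0, "az": 0}])

```text
clock: 10.8
tcp_pos: [0.5637, -0.1053, 0.1761]
orientation: [-1.982, -2.437, -0.0]
contact_force: [-0.1, 0.4, 0.3]
grip_width: 0.0207
gripper_force: 0.1
```

```bash
python3 -c "
from h import *
st()
a=save('side','s6.png');print([(c[2],c[1],tf(c[0])) for c in caps(a,'side')][1:-1])"
```

```text
10.8 tray xy (np.float64(0.011), np.float64(0.1231)) z 0.1761 yaw 101.75 tilt [ 0.  0. -1.] w 0.0207 F [-0.1  0.4  0.3] q [-0.14  0.64  0.28  1.97 -0.31  0.57  0.56]
[([311.1, 187.0], 78, (np.float64(0.0152), np.float64(0.1083))), ([312.5, 266.5], 213, (np.float64(-0.0469), np.float64(0.3919)))]
```

Emit:
arm_command(plan=[{"claw": 0.76, "tx": -0.013, "ty": -0.0013, "tz": 0, "ax": 0, "ay": 0, "az": 0}, {"claw": 0.76, "tx": -0.013, "ty": -0.0013, "tz": 0, "ax": 0, "ay": 0, "az": 0}, {"claw": 0.76, "tx": -0.013, "ty": -0.0013, "tz": 0, "ax": 0, "ay": 0, "az": 0}, {"claw": 0.76, "tx": -0.013, "ty": -0.0013, "tz": 0, "ax": 0, "ay": 0, "az": 0}, {"claw": 0.76, "tx": -0.013, "ty": -0.0013, "tz": 0, "ax": 0, "ay": 0, "az": 0}, {"claw": 0.76, "tx": -0.012, "ty": -0.0012, "tz": 0, "ax": 0, "ay": 0, "az": 0}, {"claw": 0.76, "tx": -0.01, "ty": -0.001, "tz": 0, "ax": 0, "ay": 0, "az": 0}, {"claw": 0.76, "tx": -0.006, "ty": -0.0006, "tz": 0, "ax": 0, "ay": 0, "az": 0}, {"claw": 0.76, "tx": -0.003, "ty": 0, "tz": 0, "ax": 0, "ay": 0, "az": 0}, {"claw": 0.76, "tx": 0, "ty": 0, "tz": 0, "ax": 0, "ay": 0, "az": 0}])

```text
clock: 11.68
tcp_pos: [0.574, -0.2005, 0.1761]
orientation: [1.983, 2.436, -0.0]
contact_force: [-0.5, -0.0, -0.2]
grip_width: 0.0203
gripper_force: 0.0
```

```bash
python3 -c "
from h import *
st()
print(tf((.4501,.1391)))"
```

```text
11.68 tray xy (np.float64(0.0017), np.float64(0.0277)) z 0.1761 yaw 101.71 tilt [ 0. -0. -1.] w 0.0203 F [-0.5 -0.  -0.2] q [ 0.03  0.68  0.27  1.88 -0.3   0.62  0.69]
(np.float64(-0.0503), np.float64(0.3855))
```

Emit:
arm_command(plan=[{"claw": 0.76, "tx": 0.008, "ty": 0, "tz": 0, "ax": 0, "ay": 0, "az": 0}, {"claw": 0.76, "tx": 0.015, "ty": 0, "tz": 0, "ax": 0, "ay": 0, "az": 0}, {"claw": 0.76, "tx": 0.02, "ty": 0, "tz": -0.03, "ax": 0, "ay": 0, "az": 0}, {"claw": 0.76, "tx": 0.03, "ty": 0, "tz": -0.035, "ax": 0, "ay": 0, "az": 0}, {"claw": 0.76, "tx": 0.03, "ty": 0, "tz": -0.02, "ax": 0, "ay": 0, "az": 0}, {"claw": 0.76, "tx": 0.033, "ty": -0.005, "tz": 0, "ax": 0, "ay": 0, "az": 0}, {"claw": 0.76, "tx": 0.033, "ty": -0.005, "tz": 0, "ax": 0, "ay": 0, "az": 0}, {"claw": 0.76, "tx": 0.033, "ty": -0.005, "tz": 0, "ax": 0, "ay": 0, "az": 0}, {"claw": 0.76, "tx": 0.033, "ty": -0.005, "tz": 0, "ax": 0, "ay": 0, "az": 0}, {"claw": 0.76, "tx": 0.033, "ty": -0.005, "tz": 0, "ax": 0, "ay": 0, "az": 0}])

```text
clock: 12.52
tcp_pos: [0.4935, 0.0581, 0.2578]
orientation: [-1.978, -2.439, -0.001]
contact_force: [0.8, 0.8, -0.9]
grip_width: 0.0207
gripper_force: 0.0
```

Emit:
arm_command(plan=[{"claw": 0.76, "tx": 0.0325, "ty": -0.0067, "tz": 0, "ax": 0, "ay": 0, "az": 0}, {"claw": 0.76, "tx": 0.0325, "ty": -0.0067, "tz": 0, "ax": 0, "ay": 0, "az": 0}, {"claw": 0.76, "tx": 0.0325, "ty": -0.0067, "tz": 0, "ax": 0, "ay": 0, "az": 0}, {"claw": 0.76, "tx": 0.02, "ty": -0.0067, "tz": 0, "ax": 0, "ay": 0, "az": 0}, {"claw": 0.76, "tx": 0.0125, "ty": 0, "tz": 0, "ax": 0, "ay": 0, "az": 0}, {"claw": 0.76, "tx": 0, "ty": 0, "tz": 0.015, "ax": 0, "ay": 0, "az": 0}, {"claw": 0.76, "tx": 0, "ty": 0, "tz": 0.015, "ax": 0, "ay": 0, "az": 0}, {"claw": 0.76, "tx": 0, "ty": 0, "tz": 0.015, "ax": 0, "ay": 0, "az": 0}, {"claw": 0.76, "tx": 0, "ty": 0, "tz": 0.01, "ax": 0, "ay": 0, "az": 0}, {"claw": 0.76, "tx": 0, "ty": 0, "tz": 0, "ax": 0, "ay": 0, "az": 0}])

```text
clock: 13.35
tcp_pos: [0.4409, 0.1773, 0.2012]
orientation: [-1.978, -2.438, 0.005]
contact_force: [-0.7, -0.2, -0.9]
grip_width: 0.0207
gripper_force: 0.0
```

```bash
python3 -c "
from h import *
st()
b=save('top','t7.png')
print([(tf(c[0]),c[1],c[2]) for c in caps(b)])
a=save('side','s7.png');print([(c[2],c[1],tf(c[0])) for c in caps(a,'side')])"
```

```text
13.35 tray xy (np.float64(-0.0515), np.float64(0.4248)) z 0.2012 yaw 101.88 tilt [-0.004 -0.001 -1.   ] w 0.0207 F [-0.7 -0.2 -0.9] q [-0.73  0.49  0.27  2.19 -0.26  0.5  -0.06]
[((np.float64(0.0552), np.float64(0.0015)), 88, [386.5, 184.0]), ((np.float64(-0.0015), np.float64(0.0038)), 96, [390.5, 203.6]), ((np.float64(-0.0501), np.float64(0.3787)), 44, [264.0, 249.9])]
[([446.4, 85.7], 185, (np.float64(-0.3286), np.float64(-0.7316))), ([311.6, 266.5], 135, (np.float64(-0.0452), np.float64(0.3925))), ([287.8, 378.4], 167, (np.float64(-0.0614), np.float64(0.6483)))]
```

Caps A and B are both in place in the tray. I'll lower behind cap C and push it in.

Emit:
arm_command(plan=[{"claw": 0.76, "tx": 0, "ty": 0.0005, "tz": 0, "ax": 0, "ay": 0, "az": 0}, {"claw": 0.76, "tx": 0, "ty": 0, "tz": 0.01, "ax": 0, "ay": 0, "az": 0}, {"claw": 0.76, "tx": 0, "ty": 0, "tz": 0.01, "ax": 0, "ay": 0, "az": 0}, {"claw": 0.76, "tx": 0, "ty": 0, "tz": 0.005, "ax": 0, "ay": 0, "az": 0}, {"claw": 0.76, "tx": 0, "ty": 0, "tz": 0, "ax": 0, "ay": 0, "az": 0}, {"claw": 0.76, "tx": 0, "ty": 0, "tz": 0, "ax": 0, "ay": 0, "az": 0}, {"claw": 0.76, "tx": -0.005, "ty": 0, "tz": 0, "ax": 0, "ay": 0, "az": 0}, {"claw": 0.76, "tx": -0.005, "ty": 0, "tz": 0, "ax": 0, "ay": 0, "az": 0}, {"claw": 0.76, "tx": -0.005, "ty": 0, "tz": 0, "ax": 0, "ay": 0, "az": 0}, {"claw": 0.76, "tx": -0.005, "ty": 0, "tz": 0, "ax": 0, "ay": 0, "az": 0}])

```text
clock: 14.28
tcp_pos: [0.4476, 0.1562, 0.178]
orientation: [1.983, 2.436, 0.0]
contact_force: [0.1, 0.8, 0.5]
grip_width: 0.0206
gripper_force: 0.1
```

```bash
python3 -c "
from h import *
st()
a=save('side','s8.png');print([(c[2],c[1],tf(c[0])) for c in caps(a,'side')][1:-1])"
```

```text
14.28 tray xy (np.float64(-0.0493), np.float64(0.4027)) z 0.178 yaw 101.72 tilt [ 0.  0. -1.] w 0.0206 F [0.1 0.8 0.5] q [-0.66  0.53  0.24  2.2  -0.28  0.44  0.  ]
[([312.5, 264.5], 124, (np.float64(-0.0458), np.float64(0.3861)))]
```

Emit:
arm_command(plan=[{"claw": 0.76, "tx": -0.008, "ty": 0, "tz": 0.001, "ax": 0, "ay": 0, "az": 0}, {"claw": 0.76, "tx": -0.012, "ty": -0.0003, "tz": 0, "ax": 0, "ay": 0, "az": 0}, {"claw": 0.76, "tx": -0.013, "ty": -0.0003, "tz": 0, "ax": 0, "ay": 0, "az": 0}, {"claw": 0.76, "tx": -0.013, "ty": -0.0003, "tz": 0, "ax": 0, "ay": 0, "az": 0}, {"claw": 0.76, "tx": -0.013, "ty": -0.0003, "tz": 0, "ax": 0, "ay": 0, "az": 0}, {"claw": 0.76, "tx": -0.013, "ty": -0.0003, "tz": 0, "ax": 0, "ay": 0, "az": 0}, {"claw": 0.76, "tx": -0.013, "ty": -0.0003, "tz": 0, "ax": 0, "ay": 0, "az": 0}, {"claw": 0.76, "tx": -0.013, "ty": -0.0003, "tz": 0, "ax": 0, "ay": 0, "az": 0}, {"claw": 0.76, "tx": -0.013, "ty": -0.0003, "tz": 0, "ax": 0, "ay": 0, "az": 0}, {"claw": 0.76, "tx": -0.013, "ty": -0.0003, "tz": 0, "ax": 0, "ay": 0, "az": 0}])

```text
clock: 15.17
tcp_pos: [0.47, 0.0339, 0.1768]
orientation: [1.983, 2.437, 0.0]
contact_force: [-0.2, -0.9, 0.1]
grip_width: 0.0209
gripper_force: 0.1
```

Emit:
arm_command(plan=[{"claw": 0.76, "tx": -0.013, "ty": -0.0003, "tz": 0, "ax": 0, "ay": 0, "az": 0}, {"claw": 0.76, "tx": -0.013, "ty": -0.0003, "tz": 0, "ax": 0, "ay": 0, "az": 0}, {"claw": 0.76, "tx": -0.013, "ty": -0.0003, "tz": 0, "ax": 0, "ay": 0, "az": 0}, {"claw": 0.76, "tx": -0.013, "ty": -0.0003, "tz": 0, "ax": 0, "ay": 0, "az": 0}, {"claw": 0.76, "tx": -0.013, "ty": -0.0003, "tz": 0, "ax": 0, "ay": 0, "az": 0}, {"claw": 0.76, "tx": -0.013, "ty": -0.0003, "tz": 0, "ax": 0, "ay": 0, "az": 0}, {"claw": 0.76, "tx": -0.013, "ty": -0.0003, "tz": 0, "ax": 0, "ay": 0, "az": 0}, {"claw": 0.76, "tx": -0.013, "ty": -0.0003, "tz": 0, "ax": 0, "ay": 0, "az": 0}, {"claw": 0.76, "tx": -0.013, "ty": -0.0003, "tz": 0, "ax": 0, "ay": 0, "az": 0}, {"claw": 0.76, "tx": -0.013, "ty": -0.0003, "tz": 0, "ax": 0, "ay": 0, "az": 0}])

```text
clock: 16.0
tcp_pos: [0.4934, -0.094, 0.1767]
orientation: [-1.983, -2.437, 0.0]
contact_force: [0.2, 0.2, 0.2]
grip_width: 0.0206
gripper_force: 0.2
```

```bash
python3 -c "
from h import *
st()
a=save('side','s9.png');print([(c[2],c[1],tf(c[0])) for c in caps(a,'side')][1:-1])"
```

```text
16.0 tray xy (np.float64(-0.0555), np.float64(0.1485)) z 0.1767 yaw 101.74 tilt [-0.  0. -1.] w 0.0206 F [0.2 0.2 0.2] q [-0.1   0.56  0.2   2.13 -0.23  0.48  0.48]
[([302.5, 165.4], 103, (np.float64(0.0592), np.float64(0.0104))), ([336.6, 196.9], 84, (np.float64(-0.0528), np.float64(0.1336)))]
```

Remaining distance is about −0.121 m.

Emit:
arm_command(plan=[{"claw": 0.76, "tx": -0.014, "ty": 0, "tz": 0, "ax": 0, "ay": 0, "az": 0}, {"claw": 0.76, "tx": -0.014, "ty": 0, "tz": 0, "ax": 0, "ay": 0, "az": 0}, {"claw": 0.76, "tx": -0.014, "ty": 0, "tz": 0, "ax": 0, "ay": 0, "az": 0}, {"claw": 0.76, "tx": -0.014, "ty": 0, "tz": 0, "ax": 0, "ay": 0, "az": 0}, {"claw": 0.76, "tx": -0.014, "ty": 0, "tz": 0, "ax": 0, "ay": 0, "az": 0}, {"claw": 0.76, "tx": -0.014, "ty": 0, "tz": 0, "ax": 0, "ay": 0, "az": 0}, {"claw": 0.76, "tx": -0.014, "ty": 0, "tz": 0, "ax": 0, "ay": 0, "az": 0}, {"claw": 0.76, "tx": -0.012, "ty": 0, "tz": 0, "ax": 0, "ay": 0, "az": 0}, {"claw": 0.76, "tx": -0.008, "ty": 0, "tz": 0, "ax": 0, "ay": 0, "az": 0}, {"claw": 0.76, "tx": -0.003, "ty": 0, "tz": 0, "ax": 0, "ay": 0, "az": 0}])

```text
clock: 16.88
tcp_pos: [0.5182, -0.2129, 0.1768]
orientation: [1.984, 2.435, -0.0]
contact_force: [-0.4, -0.7, -0.3]
grip_width: 0.0206
gripper_force: 0.1
```

Emit:
arm_command(plan=[{"claw": 0.76, "tx": 0, "ty": 0, "tz": 0, "ax": 0, "ay": 0, "az": 0}, {"claw": 0.76, "tx": 0.008, "ty": 0, "tz": 0, "ax": 0, "ay": 0, "az": 0}, {"claw": 0.76, "tx": 0.015, "ty": 0, "tz": 0, "ax": 0, "ay": 0, "az": 0}, {"claw": 0.76, "tx": 0.02, "ty": 0, "tz": -0.02, "ax": 0, "ay": 0, "az": 0}, {"claw": 0.76, "tx": 0.03, "ty": 0, "tz": -0.035, "ax": 0, "ay": 0, "az": 0}, {"claw": 0.76, "tx": 0.03, "ty": 0, "tz": -0.035, "ax": 0, "ay": 0, "az": 0}, {"claw": 0.76, "tx": 0.03, "ty": 0, "tz": -0.035, "ax": 0, "ay": 0, "az": 0}, {"claw": 0.76, "tx": 0.03, "ty": 0, "tz": -0.02, "ax": 0, "ay": 0, "az": 0}, {"claw": 0.76, "tx": 0.02, "ty": 0, "tz": 0, "ax": 0, "ay": 0, "az": 0}, {"claw": 0.76, "tx": 0, "ty": 0, "tz": 0, "ax": 0, "ay": 0, "az": 0}])

```text
clock: 17.72
tcp_pos: [0.4818, -0.0347, 0.3128]
orientation: [-1.971, -2.445, -0.005]
contact_force: [-0.5, -0.2, -1.5]
grip_width: 0.0205
gripper_force: 0.0
```

```bash
python3 -c "
from h import *
st()
b=save('top','t10.png')
print([(tf(c[0]),c[1],c[2]) for c in caps(b)])
a=save('side','s10.png')"
```

```text
17.72 tray xy (np.float64(-0.0547), np.float64(0.2088)) z 0.3128 yaw 102.25 tilt [ 0.002  0.003 -1.   ] w 0.0205 F [-0.5 -0.2 -1.5] q [-0.28  0.29  0.26  2.11 -0.11  0.76  0.27]
[((np.float64(0.055), np.float64(0.0017)), 89, [386.4, 184.0]), ((np.float64(-0.0011), np.float64(0.0038)), 98, [390.5, 203.5]), ((np.float64(-0.0585), np.float64(0.004)), 92, [395.3, 223.3])]
```

View pics/t10.png

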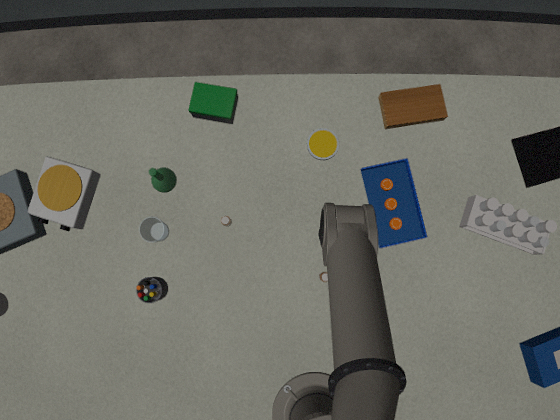

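View pics/s10.png

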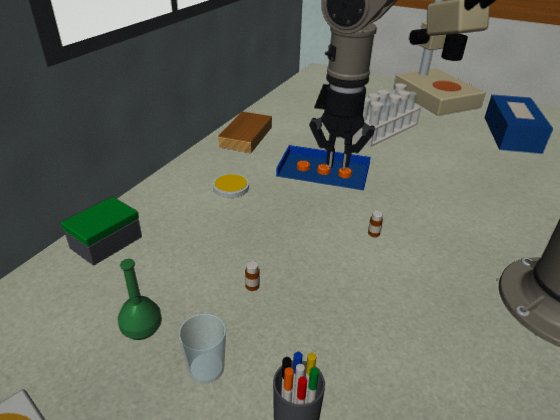

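All three caps lie flat inside the tray, at top-view pixels (386,184), (390,203) and (395,223). The vials and the other bystanders are where they were, and the arm is clear.

```bash
python3 -c "
from h import *
print(r.hand_in())"
```

```text
the job is handed in; nothing more can be done
None
```

I swept all three orange caps into the blue tray, and the final pictures show them lying flat and wholly inside. The vials, beaker, flask, pen cup and dish stand where they were. The arm was clear when I handed the job in at about 18 s.

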